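Set out the plating station around the tube rack

TASK

Set out the far row of the bench for plating: stand the orange-capped bottle on the middle of the stirrer's round plate, lay the red dish in the middle of the round pad between the stirrer and the yellow tube rack with the yellow dish squarely on top of it, and stand the brown bottle in the middle of the round pad on the rack's other side. Everything ends upright, at rest and let go; leave the blue dish and the foil-capped flask where they are.

Things in the scene. Friction and masses are not known exactly. Their poses are not given: they have to be found in the camera images.
- media_mid (a point): White plastic bottle with an orange screw cap, standing upright, loose, about 120 g: straight round body 50 mm across up to 62 mm, then a shoulder and a 34 mm wide cap, 92 mm high in all. The point is its centre, 46 mm above its underside; z up.
- reagent_mid (a point): Dark brown bottle with a black screw cap, standing upright, loose, about 120 g: straight round body 46 mm across up to 62 mm, then a shoulder and a 34 mm wide cap, 92 mm high in all. The point is its centre, 46 mm above its underside; z up.
- red_dish_mid (a point): Petri dish with its clear lid on, full of dark red agar: a flat closed disc 55 mm across and 15 mm high, about 30 g, right side up, loose. The point is its centre, 7.5 mm above its underside; z up.
- yellow_dish_mid (a point): Petri dish with its clear lid on, full of yellow agar: a flat closed disc 55 mm across and 15 mm high, about 30 g, right side up, loose. Its flat top and bottom stack on another dish. The point is its centre, 7.5 mm above its underside; z up.
- rack: Yellow tube rack with ten blue-capped tubes, fixed to the bench: 70 mm (x) by 120 mm (y), 72 mm high over the caps. It stands in the middle of the far row, with one round pad to its left and one to its right. Origin: centre of its underside; z up.
- stirrer: Magnetic stirrer, fixed to the bench: white housing 140 mm (x) by 120 mm (y) with a round dark steel top plate 100 mm across, whose flat top is 49 mm above the bench; a blue knob on its front (-x). It stands at one end of the far row, left or right; at the other end stands a blue balance with a square steel pan, 36 mm high (not listed). Origin: centre of its underside, right below the middle of the round plate; z up.
- black_pad: Black round rubber pad fixed to the bench, 80 mm across, 2 mm thick, on one side of the tube rack (left or right). Origin: centre of its underside, at bench height; z up.
- white_pad: White round plastic pad fixed to the bench, 80 mm across, 2 mm thick, on the other side of the tube rack. Origin: centre of its underside, at bench height; z up.
- blue_dish_mid (a point): Petri dish with its clear lid on, full of blue agar: a flat closed disc 55 mm across and 15 mm high, about 30 g, right side up, loose, a spare that is not to be moved. The point is its centre, 7.5 mm above its underside; z up.
- foil_flask: Green conical glass flask with a foil cap, 68 mm across its foot, 88 mm high, loose, at the left side of the bench; not to be moved. Origin: centre of its underside; z up.
Things that resemble listed ones, but are neither listed nor needed, are in the scene too. Leave any pink or purple look-alike of the part that bears media_mid alone.

How it is judged:
By the outcome, as a careful person would: the job done as asked, in the order asked, and still so for the second after the job is handed in, with the robot touching nothing.
It also fails if it takes over 106 s, if anything falls off the work surface, if the arm or the gripper's body presses on something with over 40 N, if the wrist force passes 120 N, or if a joint passes its speed limit or range.

ROBOT

A 6-joint arm with a two-finger parallel gripper is mounted at the origin on the work surface. World frame = base frame: x ahead of the robot, y to its left, z up, the work surface at z = 0. Lengths are in m, angles in rad, forces in N, time in s.
With the tool pointing down it reaches from about 0.25 to 0.8 m from the base axis. Payload 8.5 kg.
Tool frame: the origin (TCP) lies on the centre line of the jaws, within the pads' length; the fingertips stand r.tcp_to_tips ahead of it and the grasp point (between the pads) lies 8 mm behind it (r.tcp_to_tips is the distance from the TCP to the fingertips, in m); z points along the fingers, y is the line along which they close (so a half turn about z gives the same grasp; the last joint's range is limited). The gripper opens to 85 mm and grips with 20 to 120 N. Pads are 22 mm wide; open, the fingers measure 114 mm over their backs; the gripper's body (76 mm by 85 mm) begins 54 mm behind the grasp point. The pads swing forward as they close: fully open they stand 13 mm farther back than shut.
Start: joints at [1.237, 0.238, -0.013, 1.319, 0, 1.571], TCP at [0.172, 0.496, 0.242] pointing down, gripper open.
Joint ranges: [-2.66, 2.66], [-1.03, 1.9], [-1.14, 1.46], [-1.82, 2.27], [-1.45, 1.34], [-3.14, 3.14]. Speed limits (rad/s): [2.22, 2.22, 2.79, 3.14, 3.14, 3.14].

INTERFACE

Orientations are given as a rotation vector (axis times angle).
In Python, from station import r, eyes gives the robot as it stands.
- The arm moves only by the tool send_rows, never from a script. Its argument "plan" is one flat list of numbers, 7 for each row, row after row: the closure, from -1 (fully open) to 1 (shut), then the shift along the tool's x, y, z in m, then the turn, a rotation vector about the tool's x, y, z in rad. A call has 1 to 12 rows; each row shifts and turns the commanded pose from where the row before left it, along the tool's axes as they then stand; what a row does not reach is not made up. A row lasts 1/10 s, in which the tool goes at most 50 mm and 8.59 degrees, less where a joint would pass 70% of its speed; a pose out of reach is approached as far as the arm can. A call with a gripper value outside its range is refused whole. The fingers move at their own pace and stop on an object; the grip force is fixed at half the most. Time passes only in rows, so rows that do not move let the fingers close. It gives the time, the measured TCP pose, the force, the opening and the grip force at its end, in the units of the state.
- r.sense(): the state, without advancing time (a new reading comes with each control period).
- eyes.capture(name): name is "side" or "top"; returns a dict with "frame" (384x512x3 uint8, red, green, blue), "range_z" (384x512 float32, m along the optical axis (not along the pixel's ray), 0 where there is no reading), "mtx" (3x3 intrinsics, pixels), "origin" and "orientation" of the camera in the world. Camera axes: x right, y up, looking along -z (the intrinsics and any distortion apply to the point x, -y, -z); pixel columns grow to the right and rows downward; lengths in m; the calibration is good to about 2 mm. A picture is of the moment at which its call begins.
- r.close_job(): hands the job in; it is judged then, once.
The state is a dict: "clock": time; "joints": joint angles; "qd": joint speeds; "joint_torque": joint torques, N m; "position": TCP position; "tcp_rot": TCP orientation; "wrist_force": force on the tool from outside, world axes, zero at the start; "ft_torque": the same for the moment, N m; "gripper_width": opening from 0.0 (shut) to 1.0 (fully open); "grasp_force": force on a finger pad.
Only numpy, scipy, OpenCV 4.12 (cv2) and the standard library are available. Lean on these libraries where they do the work, as an engineer would, in place of code of your own. Each camera call takes 0.05 s, during which the arm holds its last target. There are 200 camera calls.

## Working session

There is one attempt and no reset: what is moved stays moved. The work goes in short steps, Python scripts to look and compute and a tool call to move; the robot and the scene stay as the last step left them, time stands still between calls to the robot, and variables do not carry over. Pictures are saved under pics/ and viewed, at most 14 in all, crops included, and the job is handed in when it is done.

Besides the shell and the picture viewer there is one more tool, called after ">>>" as name(argument=value, ...), one argument or row to a line, values as JSON. send_rows: Moves the arm, as the interface text tells. Its arguments: {"type":"object","properties":{"plan":{"type":"array","items":{"type":"number"}}},"required":["plan"]}

```bash
ls; mkdir -p pics; python3 - <<'E'
from station import r, eyes
import cv2,pickle
s=r.sense(); print({k:s[k] for k in("clock","position","tcp_rot","gripper_width","wrist_force")}, r.tcp_to_tips)
for n in("top","side"):
    c=eyes.capture(n); pickle.dump(c,open(f"{n}.pkl","wb")); print(n,c["mtx"],c["origin"],c["orientation"],[k for k in c])
    cv2.imwrite(f"pics/{n}0.png",c["frame"][:,:,::-1])
E
```

```text
pics
{'clock': 0.0, 'position': array([0.17187964, 0.49564915, 0.24167974]), 'tcp_rot': array([-5.21852334e-01, -3.09768066e+00,  2.20366149e-03]), 'gripper_width': 0.9984171034596805, 'wrist_force': array([ 0.39150492, -0.64624085, -0.17307719])} 0.011
top [[427.94686539   0.         254.26235448]
 [  0.         427.94686539 195.3112913 ]
 [  0.           0.           1.        ]] [0.27905134 0.06549324 1.20449549] [ 0.16487296 -0.16688107 -1.58367073] ['frame', 'range_z', 'mtx', 'origin', 'orientation']
side [[432.56721982   0.         252.32054632]
 [  0.         432.56721982 193.72148405]
 [  0.           0.           1.        ]] [ 0.10759522 -0.59229186  0.7587345 ] [ 0.80996044 -0.23846362 -0.53462576] ['frame', 'range_z', 'mtx', 'origin', 'orientation']
```

View pics/top0.png

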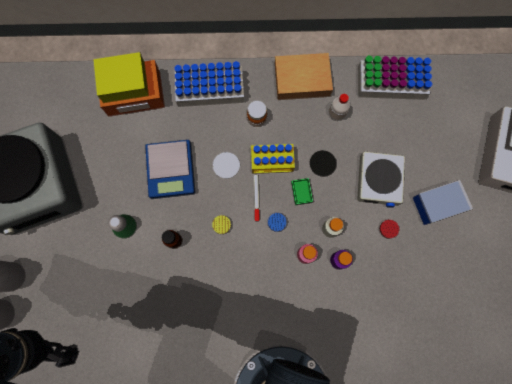

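View pics/side0.png

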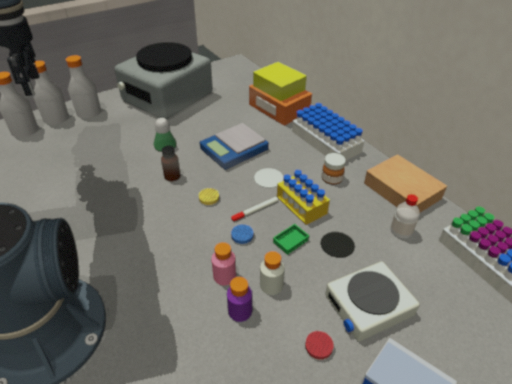

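The top view shows the stirrer at the right (382,177), the black pad (323,163), the rack (273,158), the white pad (226,165) and the balance at the left (170,168). The orange-capped white bottle is at (335,226), next to pink (308,253) and purple (342,260) look-alikes. The dishes are red (389,229), yellow (222,225) and blue (277,222), with the brown bottle at (172,239) and the flask at (123,225). The side view shows the same layout.

```bash
cat > h.py <<'E'
import numpy as np, cv2, pickle
from scipy.spatial.transform import Rotation as R
def rays(c,u,v):
    K=c["mtx"]; d=np.stack([(u-K[0,2])/K[0,0],-(v-K[1,2])/K[1,1],-np.ones_like(u)],-1)
    return d@R.from_rotvec(c["orientation"]).as_matrix().T
def plane(c,u,v,z):
    d=rays(c,np.asarray(u,float),np.asarray(v,float)); o=np.asarray(c["origin"])
    return o+d*((z-o[2])/d[...,2])[...,None]
def cloud(c):
    v,u=np.mgrid[:384,:512].astype(float)
    return np.asarray(c["origin"])+rays(c,u,v)*c["range_z"][...,None]
def proj(c,p):
    q=R.from_rotvec(c["orientation"]).inv().apply(np.asarray(p)-c["origin"]); K=c["mtx"]
    return K[0,0]*q[0]/-q[2]+K[0,2], K[1,1]*q[1]/q[2]+K[1,2]
def blob(c,hsv,lo,hi,seed,rad=22):
    m=cv2.inRange(hsv,lo,hi); k=np.zeros_like(m); cv2.circle(k,tuple(int(x) for x in seed),rad,255,-1); m&=k
    n,l,s,_=cv2.connectedComponentsWithStats(m)
    return l==1+np.argmax(s[1:,4]) if n>1 else m>0
def circ(c,m,z):
    """circle on the plane z from the outer contour of mask m"""
    ct=max(cv2.findContours(m.astype(np.uint8),cv2.RETR_EXTERNAL,cv2.CHAIN_APPROX_NONE)[0],key=len)
    h=cv2.convexHull(ct)[:,0]; p=plane(c,h[:,0],h[:,1],z)[:,:2].astype(np.float32)
    e=cv2.fitEllipse((p*1000).reshape(-1,1,2)); return np.round(e[0],1),np.round(e[1],1)
C={"red":((170,120,60),(180,255,255),.015),"yellow":((22,110,80),(34,255,255),.015),"blue":((100,120,60),(115,255,255),.015),
   "media":((5,150,150),(18,255,255),.092),"black_pad":((0,0,0),(180,255,45),.002),"white_pad":((0,0,170),(180,40,255),.002),
   "plate":((0,0,0),(180,255,95),.049),"brown":((0,0,0),(180,255,60),.092)}
E
cat > m.py <<'E'
from h import *
T=pickle.load(open("top.pkl","rb"));S=pickle.load(open("side.pkl","rb"))
seeds={"red":(389,229),"yellow":(222,225),"blue":(277,222),"media":(335,226),"black_pad":(323,163),"white_pad":(226,165),"plate":(382,177),"brown":(172,239)}
for k,(lo,hi,z) in C.items():
    p=plane(T,*seeds[k],z)
    for n,c in(("top",T),("side",S)):
        hsv=cv2.cvtColor(c["frame"],cv2.COLOR_RGB2HSV); sd=proj(c,p); m=blob(c,hsv,lo,hi,sd,{"brown":14,"media":14,"plate":34}.get(k,24))
        P=cloud(c)[m]; 
        print(k,n,m.sum(),circ(c,m,z) if m.sum()>20 else "", "depth z pct",np.round(np.percentile(P[:,2],[10,50,90])*1000) if len(P) else "")
        if len(P):
            t=P[P[:,2]>np.percentile(P[:,2],95)-.006][:,:2].astype(np.float32); q=cv2.minEnclosingCircle(t*1000); print("    top pts",len(t),np.round(t.mean(0)*1000,1),np.round(q[0],1),round(q[1],1))
for n,(u,v),z in(("pink",(309,253),.092),("purple",(344,259),.092),("flask",(120,220),.088),("green",(303,192),.01),("rack",(273,156),.07)):
    print(n,np.round(plane(T,u,v,z)*1000))
E
python3 m.py
```

```text
red top 234 (array([ 431.2, -313.7]), array([49.8, 50.9])) depth z pct [12. 15. 18.]
    top pts 174 [ 431.5 -313.8] [ 430.7 -312.8] 25.9
red side 309 (array([ 430.4, -317.6]), array([46.4, 49.9])) depth z pct [15. 16. 18.]
    top pts 308 [ 428.9 -321.1] [ 277.2 -446.8] 223.4
yellow top 278 (array([452.7, 155.9]), array([51.7, 52.5])) depth z pct [12. 15. 19.]
    top pts 205 [451.1 154.1] [376.2 119.3] 111.1
yellow side 259 (array([451. , 149.4]), array([50.6, 60.1])) depth z pct [11. 16. 18.]
    top pts 225 [448.6 143.7] [ 283. -208.] 422.4
blue top 260 (array([ 4.568e+02, -3.000e-01]), array([50.1, 50.7])) depth z pct [12. 15. 18.]
    top pts 192 [4.553e+02 4.000e-01] [380.2  30.5] 107.0
blue side 304 (array([455.4,  -5.8]), array([48.7, 55.9])) depth z pct [13. 16. 18.]
    top pts 280 [454.1  -7.9] [ 289.2 -289.1] 353.4
media top 116 (array([ 436.4, -151.5]), array([30.4, 31.9])) depth z pct [90. 92. 95.]
    top pts 106 [ 436.  -151.2] [ 436.1 -151.5] 16.1
media side 166 (array([ 436.2, -153.8]), array([30.7, 32.2])) depth z pct [92. 93. 95.]
    top pts 166 [ 435.4 -154.9] 
[... 554 characters left out ...]
8 141.9] [631.1 140.8] 42.0
plate top 953 (array([ 574.8, -298. ]), array([97.4, 98.6])) depth z pct [47. 50. 53.]
    top pts 774 [ 573.  -295.1] [ 442.2 -135.9] 259.2
plate side 1610 (array([ 574.1, -301.3]), array([94.9, 97.2])) depth z pct [49. 50. 52.]
    top pts 1608 [ 571.2 -303.9] [ 360.1 -431.8] 299.2
brown top 298 (array([405.9, 278. ]), array([44.1, 56.7])) depth z pct [22. 70. 93.]
    top pts 127 [410.9 288.9] [410.9 288.7] 16.6
brown side 125 (array([410. , 279.4]), array([33. , 55.3])) depth z pct [81. 93. 95.]
    top pts 87 [407.3 275.1] [ 266.  -145.9] 473.6
pink [362. -77.  92.]
purple [ 345. -166.   92.]
flask [458. 417.  88.]
green [541. -78.  10.]
rack [632.   8.  70.]
```

>>> send_rows(
  plan=[-1,0,0,0,0,0,-0.111,-1,0,0,0,0,0,-0.111,-1,0,0,0,0,0,-0.111,-1,-0.0165,-0.0405,0,0,0,0,-1,-0.0165,-0.0405,0,0,0,0,-1,-0.0165,-0.0405,0,0,0,0,-1,-0.0165,-0.0405,0,0,0,0,-1,-0.0165,-0.0405,0,0,0,0,-1,-0.0165,-0.0405,0,0,0,0,-1,-0.0165,-0.0405,0,0,0,0,-1,-0.0165,-0.0405,0,0,0,0,-1,-0.0165,-0.0405,0,0,0,0],
)

```text
clock: 1.3
position: [0.3203, 0.1297, 0.2423]
tcp_rot: [0.001, 3.141, 0.0]
wrist_force: [1.2, 0.4, 0.8]
gripper_width: 1.002
grasp_force: 0.0
```

>>> send_rows(
  plan=[-1,-0.0165,-0.0403,0,0,0,0,-1,-0.0165,-0.0403,0,0,0,0,-1,-0.0165,-0.0403,0,0,0,0,-1,-0.0165,-0.0403,0,0,0,0,-1,-0.0165,-0.0403,0,0,0,0,-1,-0.0165,-0.0403,0,0,0,0,-1,-0.0165,-0.0403,0,0,0,0,-1,0,0,0,0,0,0,-1,0,0,0,0,0,0],
)

```text
clock: 2.2
position: [0.4351, -0.1515, 0.2417]
tcp_rot: [-0.005, -3.14, -0.001]
wrist_force: [-0.0, 0.1, -0.2]
gripper_width: 1.005
grasp_force: 0.0
```

```bash
python3 - <<'E'
from station import r, eyes
from h import *
s=r.sense(); print(s["clock"],s["position"],s["tcp_rot"],s["joints"])
c=eyes.capture("side"); pickle.dump(c,open("s1.pkl","wb"))
f=c["frame"][180:380,150:400,::-1]; cv2.imwrite("pics/s1.png",cv2.resize(f,None,fx=3,fy=3))
hsv=cv2.cvtColor(c["frame"],cv2.COLOR_RGB2HSV)
E
```

```text
2.2 [ 0.43514587 -0.15147537  0.24165551] [-4.72681651e-03 -3.13997606e+00 -1.04610184e-03] [-3.35048598e-01  1.29731300e-01 -1.52769860e-01  1.29003729e+00
  1.01549850e-04 -3.32037954e-01]
```

View pics/s1.png

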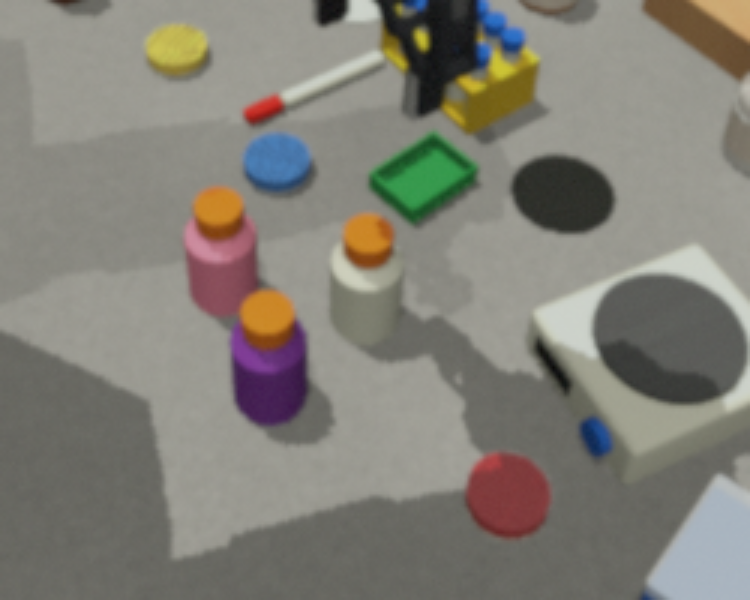

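The crop shows the bottle upright at crop (366,280) with the gripper above and behind it in view, and the look-alikes clear of the y-axis finger lanes. I'll go down and grip the body.

>>> send_rows(
  plan=[-1,-0.001,-0.001,0.04,0,0,0,-1,0,0,0.04,0,0,0,-1,0,0,0.04,0,0,0,-1,0,0,0.04,0,0,0,-1,0,0,0.02,0,0,0,-1,0,0,0.018,0,0,0,0.4,0,0,0,0,0,0,0.4,0,0,0,0,0,0,1,0,0,0,0,0,0,1,0,0,0,0,0,0,1,0,0,0,0,0,0,1,0,0,0,0,0,0],
)

```text
clock: 3.45
position: [0.4372, -0.1516, 0.0458]
tcp_rot: [0.001, 3.139, -0.0]
wrist_force: [-0.8, 3.4, 7.1]
gripper_width: 0.565
grasp_force: 62.7
```

>>> send_rows(
  plan=[1,0,0,-0.02,0,0,0,1,0,0,-0.03,0,0,0,1,0,0,-0.03,0,0,0,1,0,0,-0.03,0,0,0,1,-0.0225,-0.0247,0,0,0,0,1,-0.0225,-0.0247,0,0,0,0,1,-0.0225,-0.0247,0,0,0,0,1,-0.0225,-0.0247,0,0,0,0,1,-0.0225,-0.0247,0,0,0,0,1,-0.0225,-0.0247,0,0,0,0,1,0,0,0,0,0,0,1,0,0,0,0,0,0],
)

```text
clock: 4.65
position: [0.5713, -0.3003, 0.1543]
tcp_rot: [-0.002, -3.141, -0.0]
wrist_force: [0.5, 0.8, -1.5]
gripper_width: 0.562
grasp_force: 62.3
```

```bash
python3 - <<'E'
from station import r, eyes
from h import *
s=r.sense(); print(s["clock"],s["position"],s["tcp_rot"],s["gripper_width"],s["wrist_force"])
c=eyes.capture("side")
cv2.imwrite("pics/s2.png",cv2.resize(c["frame"][130:380,220:512,::-1],None,fx=2.3,fy=2.3))
E
```

```text
4.65 [ 0.57131002 -0.30033446  0.15434615] [-2.16278136e-03 -3.14127471e+00 -2.02220591e-04] 0.5617117802500854 [ 0.4844683   0.81146469 -1.50522018]
```

View pics/s2.png

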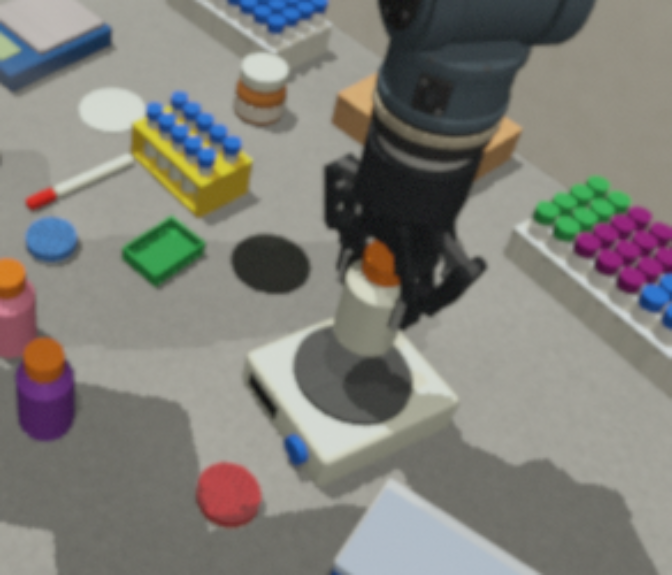

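The bottle hangs upright in the jaws over the plate at crop (370,310), ready to be lowered.

>>> send_rows(
  plan=[1,-0.004,0,0.02,0,0,0,1,0,0,0.02,0,0,0,1,0,0,0.012,0,0,0,1,0,0,0.004,0,0,0,1,0,0,0,0,0,0,1,0,0,0,0,0,0],
)

```text
clock: 5.3
position: [0.5757, -0.3002, 0.0993]
tcp_rot: [0.001, 3.141, -0.001]
wrist_force: [0.1, -0.1, -1.1]
gripper_width: 0.561
grasp_force: 62.3
```

Lower 2 mm at a time until it touches.

>>> send_rows(
  plan=[1,0,0,0.002,0,0,0,1,0,0,0.0015,0,0,0,1,0,0,0,0,0,0],
)

```text
clock: 5.6
position: [0.5754, -0.3002, 0.0949]
tcp_rot: [0.001, 3.142, -0.0]
wrist_force: [0.7, 0.1, -0.6]
gripper_width: 0.567
grasp_force: 62.3
```

>>> send_rows(
  plan=[1,0,0,0.001,0,0,0,1,0,0,0,0,0,0],
)

```text
clock: 5.8
position: [0.5754, -0.3002, 0.0949]
tcp_rot: [0.001, 3.141, -0.001]
wrist_force: [-3.4, 0.5, 6.7]
gripper_width: 0.561
grasp_force: 63.1
```

Contact made. Release, wait, rise.

>>> send_rows(
  plan=[-0.4,0,0,0,0,0,0,-0.4,0,0,0,0,0,0,-1,0,0,0,0,0,0,-1,0,0,0,0,0,0,-1,0,0,-0.015,0,0,0,-1,0,0,-0.035,0,0,0,-1,0,0,-0.035,0,0,0,-1,0,0,-0.035,0,0,0],
)

```text
clock: 6.6
position: [0.5752, -0.3, 0.215]
tcp_rot: [-0.001, -3.141, -0.0]
wrist_force: [0.4, -0.6, -0.7]
gripper_width: 0.997
grasp_force: 0.0
```

>>> send_rows(
  plan=[-1,0.036,-0.0039,0,0,0,0,-1,0.036,-0.0039,0,0,0,0,-1,0.036,-0.0039,0,0,0,0,-1,0.036,-0.0039,0,0,0,0,-1,0,0,0.04,0,0,0,-1,0,0,0.04,0,0,0,-1,0,0,0.04,0,0,0,-1,0,0,0,0,0,0,-1,0,0,0,0,0,0],
)

```text
clock: 7.5
position: [0.4312, -0.3156, 0.0943]
tcp_rot: [-0.001, -3.141, -0.001]
wrist_force: [0.6, -0.5, -0.1]
gripper_width: 1.001
grasp_force: 0.0
```

```bash
python3 - <<'E'
from station import r, eyes
from h import *
print(r.sense()["position"])
for n in("top","side"):
    c=eyes.capture(n); hsv=cv2.cvtColor(c["frame"],cv2.COLOR_RGB2HSV)
    m=blob(c,hsv,*C["media"][:2],proj(c,[.5745,-.2996,.141]),14); print(n,m.sum(),circ(c,m,.141))
    P=cloud(c)[m]; print(np.round(np.median(P,0)*1000,1))
    cv2.imwrite(f"pics/{n}3.png",cv2.resize(c["frame"][100:384,200:512,::-1],None,fx=2,fy=2))
E
```

```text
[ 0.43124305 -0.31556597  0.09429212]
top 113 (array([ 574.7, -299.8]), array([30.5, 31.9]))
[ 574.7 -299.4  141.6]
side 247 (array([ 571.1, -304.4]), array([30.2, 43.3]))
[ 570.5 -305.4  142.1]
```

View pics/side3.png

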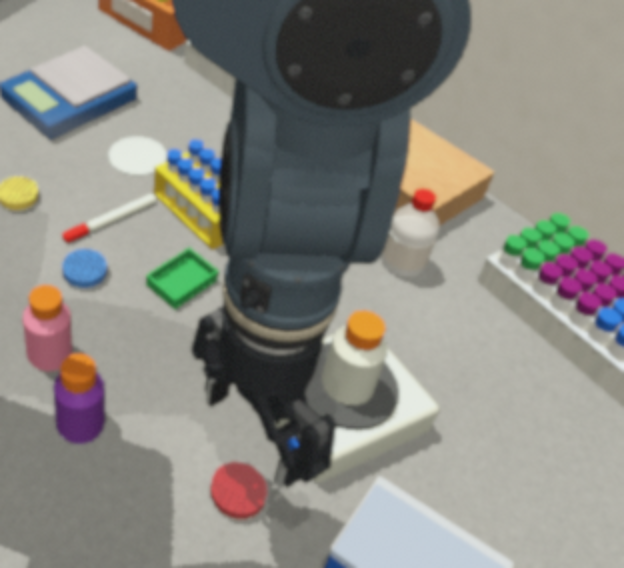

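The side view shows the bottle upright on the plate at crop (352,365), and the top-view fit puts it within 2 mm of the plate's middle. The gripper is over the red dish at crop (238,490). Next I'll grip the dish.

>>> send_rows(
  plan=[-1,0,0.0018,0.03,0,0,0,-1,0,0,0.03,0,0,0,-1,0,0,0.015,0,0,0,-1,0,0,0.006,0,0,0,-1,0,0,0,0,0,0],
)

```text
clock: 8.1
position: [0.4321, -0.3143, 0.0137]
tcp_rot: [0.001, 3.141, -0.001]
wrist_force: [-0.7, -0.6, 1.0]
gripper_width: 0.997
grasp_force: 0.0
```

>>> send_rows(
  plan=[0,0,0,0,0,0,0,0,0,0,0,0,0,0,1,0,0,0,0,0,0,1,0,0,0,0,0,0,1,0,0,0,0,0,0],
)

```text
clock: 8.6
position: [0.4321, -0.3144, 0.0147]
tcp_rot: [0.001, 3.14, -0.003]
wrist_force: [-1.4, 1.3, 12.2]
gripper_width: 0.614
grasp_force: 60.3
```

>>> send_rows(
  plan=[1,0,0,-0.02,0,0,0,1,0,0,-0.03,0,0,0,1,0,0.03,-0.03,0,0,0,1,0,0.0365,-0.02,0,0,0,1,0,0.0365,0,0,0,0,1,-0.018,0.0365,0,0,0,0,1,-0.036,0.035,0,0,0,0,1,-0.036,0,0,0,0,0,1,-0.036,0,0,0,0,0,1,-0.036,0,0,0,0,0,1,-0.036,0,0,0,0,0,1,0,0,0,0,0,0],
)

```text
clock: 9.8
position: [0.6335, -0.1395, 0.1128]
tcp_rot: [-0.001, 3.139, -0.001]
wrist_force: [0.2, -0.7, -0.6]
gripper_width: 0.611
grasp_force: 62.8
```

```bash
python3 - <<'E'
from station import r, eyes
from h import *
s=r.sense(); print(s["position"],s["tcp_rot"],s["gripper_width"])
c=eyes.capture("side")
cv2.imwrite("pics/s4.png",cv2.resize(c["frame"][130:340,220:460,::-1],None,fx=2.5,fy=2.5))
E
```

```text
[ 0.633462   -0.13949458  0.112762  ] [-5.46099968e-04  3.13854515e+00 -8.81548677e-04] 0.6106611792699572
```

View pics/s4.png

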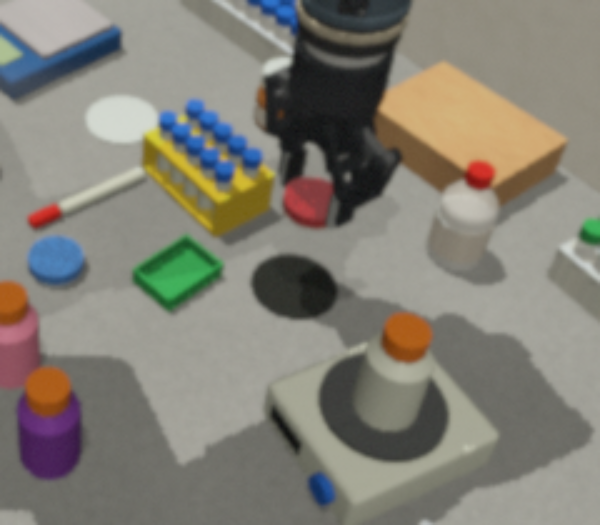

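The red dish is held level above the pad, with the dish at crop (308,200) and the pad at (294,286). Now lower it.

>>> send_rows(
  plan=[1,0.003,0,0.03,0,0,0,1,0,0,0.03,0,0,0,1,0,0,0.022,0,0,0,1,0,0,0.006,0,0,0,1,0,0,0,0,0,0,1,0,0,0,0,0,0],
)

```text
clock: 10.45
position: [0.6268, -0.1399, 0.0263]
tcp_rot: [0.001, 3.14, -0.001]
wrist_force: [-0.0, 0.0, 0.2]
gripper_width: 0.608
grasp_force: 62.8
```

>>> send_rows(
  plan=[1,-0.0035,0,0.004,0,0,0,1,0,0,0.003,0,0,0,1,0,0,0,0,0,0],
)

```text
clock: 10.75
position: [0.6299, -0.1396, 0.0178]
tcp_rot: [0.001, 3.142, -0.0]
wrist_force: [0.0, 1.2, -0.2]
gripper_width: 0.61
grasp_force: 62.8
```

>>> send_rows(
  plan=[1,0,0,0.0012,0,0,0,1,0,0,0,0,0,0],
)

```text
clock: 10.95
position: [0.63, -0.1397, 0.0169]
tcp_rot: [0.001, 3.141, -0.0]
wrist_force: [-0.3, 0.6, 1.2]
gripper_width: 0.613
grasp_force: 63.0
```

>>> send_rows(
  plan=[-0.4,0,0,0,0,0,0,-0.4,0,0,0,0,0,0,-1,0,0,0,0,0,0,-1,0,0,0,0,0,0,-1,0,0,-0.02,0,0,0,-1,0,0,-0.04,0,0,0,-1,0,0,-0.04,0,0,0,-1,0,0,-0.04,0,0,0],
)

```text
clock: 11.75
position: [0.6296, -0.1396, 0.158]
tcp_rot: [-0.001, -3.141, 0.0]
wrist_force: [2.1, -0.4, -0.5]
gripper_width: 0.997
grasp_force: 0.0
```

>>> send_rows(
  plan=[-1,0.0221,0.037,0,0,0,0,-1,0.0221,0.037,0,0,0,0,-1,0.0221,0.037,0,0,0,0,-1,0.0221,0.037,0,0,0,0,-1,0.0221,0.037,0,0,0,0,-1,0.0221,0.037,0,0,0,0,-1,0.0221,0.037,0,0,0,0,-1,0.0221,0.037,0,0,0,0,-1,0,0,0.04,0,0,0,-1,0,0,0.03,0,0,0,-1,0,0,0,0,0,0,-1,0,0,0,0,0,0],
)

```text
clock: 12.95
position: [0.4532, 0.1564, 0.087]
tcp_rot: [-0.001, -3.141, 0.001]
wrist_force: [0.3, 0.4, 0.8]
gripper_width: 0.998
grasp_force: 0.0
```

```bash
cat > look.py <<'E'
from station import r, eyes
from h import *
import sys
s=r.sense(); print(s["clock"],s["position"])
for n in("top","side"):
    c=eyes.capture(n); hsv=cv2.cvtColor(c["frame"],cv2.COLOR_RGB2HSV)
    for k,p in(("red",[.6294,-.1398,.017]),("yellow",[.4527,.156,.015]),("yellow",[.6294,-.1398,.032]),("white_pad",[.63,.143,.002]),("black_pad",[.63,-.14,.002])):
        m=blob(c,hsv,*C[k][:2],proj(c,p),24)
        if m.sum()>60: print(n,k,m.sum(),*circ(c,m,p[2]))
    cv2.imwrite(f"pics/{n}_{sys.argv[1]}.png",cv2.resize(c["frame"][90:300,100:420,::-1],None,fx=2.4,fy=2.4))
E
python3 look.py 5
```

```text
12.95 [0.45316261 0.1563946  0.08701132]
top red 235 [ 628.9 -139.4] [50.5 55.1]
top white_pad 213 [632.3 132.4] [54.7 71.3]
top black_pad 195 [ 629.1 -139.7] [74.6 75. ]
side red 158 [ 628.  -142.2] [44.3 52.6]
side yellow 262 [450.9 149.5] [50.9 60.2]
side white_pad 435 [630.5 143.3] [78.6 80.6]
```

View pics/top_5.png

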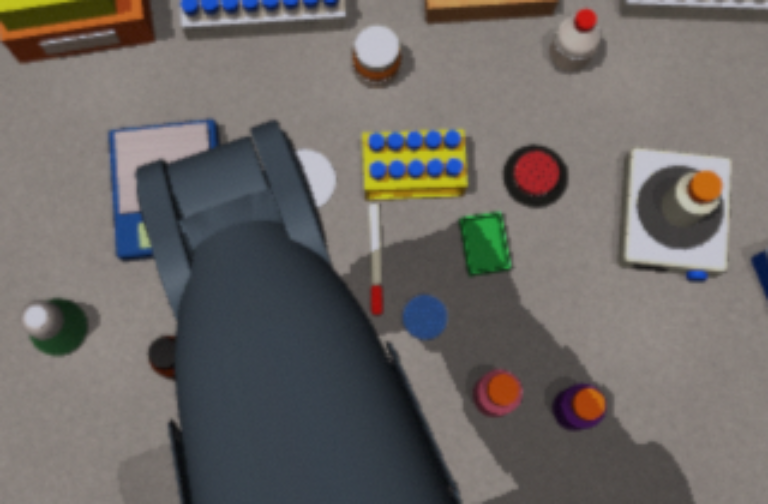

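The top view shows the red dish in the middle of the black pad at crop (536,173), within 0.5 mm by the fit. The bottle stands on the stirrer. Next I'll take the yellow dish.

>>> send_rows(
  plan=[-1,0,0,0.03,0,0,0,-1,0,0,0.025,0,0,0,-1,0,0,0.012,0,0,0,-1,0,0,0.005,0,0,0,-1,0,0,0,0,0,0,0,0,0,0,0,0,0,0,0,0,0,0,0,0,1,0,0,0,0,0,0,1,0,0,0,0,0,0,1,0,0,0,0,0,0],
)

```text
clock: 14.05
position: [0.454, 0.1567, 0.0162]
tcp_rot: [0.001, 3.139, 0.001]
wrist_force: [-2.6, -1.5, 14.4]
gripper_width: 0.61
grasp_force: 59.8
```

>>> send_rows(
  plan=[1,0,0,-0.02,0,0,0,1,0,0,-0.035,0,0,0,1,0,0,-0.035,0,0,0,1,0,0,-0.035,0,0,0,1,-0.022,-0.037,0,0,0,0,1,-0.022,-0.037,0,0,0,0,1,-0.022,-0.037,0,0,0,0,1,-0.022,-0.037,0,0,0,0,1,-0.022,-0.037,0,0,0,0,1,-0.022,-0.037,0,0,0,0,1,-0.022,-0.037,0,0,0,0,1,-0.022,-0.037,0,0,0,0],
)

```text
clock: 15.25
position: [0.6298, -0.1414, 0.1402]
tcp_rot: [0.001, 3.141, -0.0]
wrist_force: [0.1, 0.6, 0.8]
gripper_width: 0.606
grasp_force: 62.8
```

>>> send_rows(
  plan=[1,0,0,0.03,0,0,0,1,0,0,0.03,0,0,0,1,0,0,0.02,0,0,0,1,0,0,0,0,0,0,1,0,0,0,0,0,0],
)

```text
clock: 15.75
position: [0.6292, -0.1396, 0.0603]
tcp_rot: [0.001, 3.142, -0.0]
wrist_force: [0.2, -0.4, 1.1]
gripper_width: 0.607
grasp_force: 62.8
```

```bash
python3 - <<'E'
from station import r, eyes
from h import *
c=eyes.capture("side")
cv2.imwrite("pics/s6.png",cv2.resize(c["frame"][190:290,270:400,::-1],None,fx=4,fy=4))
E
```

```text
(no output)
```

View pics/s6.png

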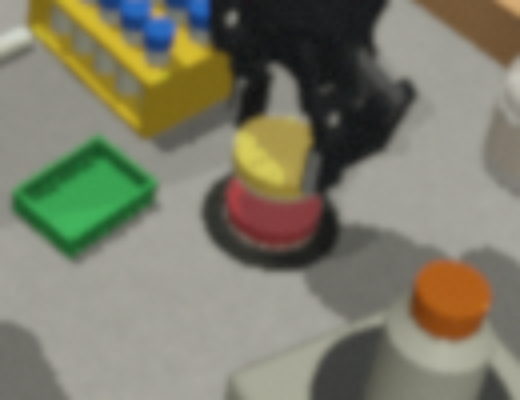

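The yellow dish is level at crop (273,158), right over the red one at (275,212). Now lower it.

>>> send_rows(
  plan=[1,-0.001,0,0.015,0,0,0,1,0,0,0.007,0,0,0,1,0,0,0.002,0,0,0,1,0,0,0,0,0,0],
)

```text
clock: 16.2
position: [0.6302, -0.1396, 0.0362]
tcp_rot: [0.001, 3.141, -0.0]
wrist_force: [0.2, -0.1, -0.1]
gripper_width: 0.607
grasp_force: 62.8
```

>>> send_rows(
  plan=[1,0,0,0.0015,0,0,0,1,0,0,0.001,0,0,0,1,0,0,0,0,0,0],
)

```text
clock: 16.5
position: [0.6303, -0.1397, 0.0334]
tcp_rot: [0.001, 3.141, -0.0]
wrist_force: [-0.2, 0.6, 0.7]
gripper_width: 0.607
grasp_force: 63.2
```

>>> send_rows(
  plan=[1,0,0,0.0008,0,0,0,1,0,0,0,0,0,0],
)

```text
clock: 16.7
position: [0.6303, -0.1397, 0.0334]
tcp_rot: [0.001, 3.141, -0.0]
wrist_force: [-2.5, 0.6, 7.6]
gripper_width: 0.611
grasp_force: 63.8
```

>>> send_rows(
  plan=[-0.4,0,0,0,0,0,0,-0.4,0,0,0,0,0,0,-1,0,0,0,0,0,0,-1,0,0,0,0,0,0,-1,0,0,-0.02,0,0,0,-1,0,0,-0.04,0,0,0,-1,0,0,-0.045,0,0,0,-1,0,0,-0.045,0,0,0,-1,0,0,-0.03,0,0,0],
)

```text
clock: 17.6
position: [0.6306, -0.1398, 0.2158]
tcp_rot: [0.001, 3.138, -0.001]
wrist_force: [1.2, 0.1, 0.5]
gripper_width: 0.999
grasp_force: 0.0
```

>>> send_rows(
  plan=[-1,0.0219,0.0428,0,0,0,0,-1,0.0219,0.0428,0,0,0,0,-1,0.0219,0.0428,0,0,0,0,-1,0.0219,0.0428,0,0,0,0,-1,0.0219,0.0428,0,0,0,0,-1,0.0219,0.0428,0,0,0,0,-1,0.0219,0.0428,0,0,0,0,-1,0.0219,0.0428,0,0,0,0,-1,0.0219,0.0428,0,0,0,0,-1,0.0219,0.0428,0,0,0,0,-1,0,0,0,0,0,0,-1,0,0,0,0,0,0],
)

```text
clock: 18.8
position: [0.4107, 0.2894, 0.2122]
tcp_rot: [0.003, -3.142, 0.001]
wrist_force: [0.0, -0.4, -1.1]
gripper_width: 1.003
grasp_force: 0.0
```

```bash
python3 look.py 7
```

```text
18.8 [0.41072342 0.28940266 0.21221878]
top yellow 288 [ 629.  -138.8] [54.3 55.5]
top white_pad 542 [629.3 143. ] [77.1 77.6]
top black_pad 164 [ 629.4 -139.9] [73.9 75.4]
side yellow 368 [ 625.5 -144.8] [52.5 59.1]
side white_pad 425 [630.7 143.2] [78.1 79.2]
side black_pad 128 [ 628.7 -142.6] [66.9 71.9]
```

View pics/side_7.png

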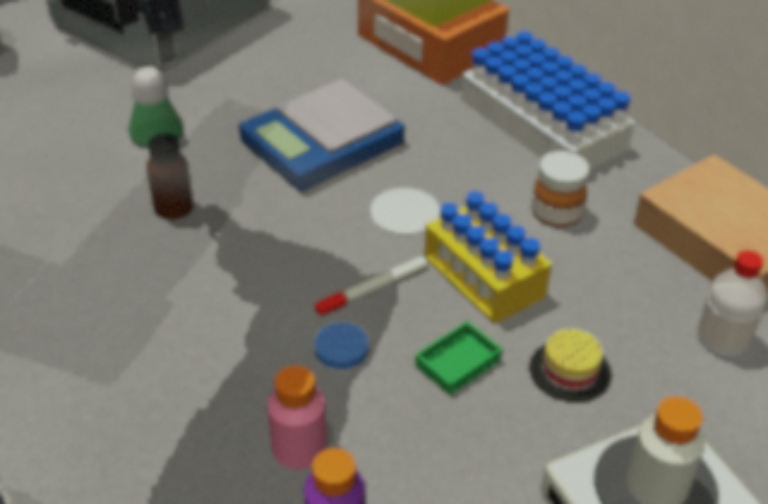

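The dishes are squarely stacked at crop (573,360), within about 1 mm of each other. The brown bottle stands at crop (170,178), below the gripper. Go down and grip it.

>>> send_rows(
  plan=[-1,0,-0.0005,0.035,0,0,0,-1,0,0,0.04,0,0,0,-1,0,0,0.04,0,0,0,-1,0,0,0.03,0,0,0,-1,0,0,0.021,0,0,0,-1,0,0,0,0,0,0,0.2,0,0,0,0,0,0,0.2,0,0,0,0,0,0,1,0,0,0,0,0,0,1,0,0,0,0,0,0,1,0,0,0,0,0,0,1,0,0,0,0,0,0],
)

```text
clock: 20.1
position: [0.4124, 0.2885, 0.048]
tcp_rot: [0.001, 3.139, 0.002]
wrist_force: [0.5, -1.9, 6.1]
gripper_width: 0.516
grasp_force: 60.2
```

>>> send_rows(
  plan=[1,0,0,-0.02,0,0,0,1,0,0,-0.03,0,0,0,1,0,0,-0.03,0,0,0,1,0,0,-0.02,0,0,0,1,-0.0364,-0.0243,0,0,0,0,1,-0.0364,-0.0243,0,0,0,0,1,-0.0364,-0.0243,0,0,0,0,1,-0.0364,-0.0243,0,0,0,0,1,-0.0364,-0.0243,0,0,0,0,1,-0.0364,-0.0243,0,0,0,0,1,0,0,0,0,0,0,1,0,0,0,0,0,0],
)

```text
clock: 21.3
position: [0.6302, 0.1413, 0.1464]
tcp_rot: [-0.004, -3.142, -0.0]
wrist_force: [-0.1, 0.8, -2.2]
gripper_width: 0.517
grasp_force: 61.7
```

>>> send_rows(
  plan=[1,0,0,0.03,0,0,0,1,0,0,0.03,0,0,0,1,0,0,0.025,0,0,0,1,0,0,0,0,0,0,1,0,0,0,0,0,0],
)

```text
clock: 21.8
position: [0.6291, 0.1428, 0.0622]
tcp_rot: [0.001, -3.141, 0.0]
wrist_force: [0.6, -0.2, -0.0]
gripper_width: 0.52
grasp_force: 61.7
```

Contact expected near z 0.048–0.050.

>>> send_rows(
  plan=[1,-0.0015,0,0.007,0,0,0,1,0,0,0.003,0,0,0,1,0,0,0.0015,0,0,0,1,0,0,0,0,0,0],
)

```text
clock: 22.2
position: [0.6313, 0.1421, 0.0501]
tcp_rot: [0.001, 3.141, 0.0]
wrist_force: [0.7, -0.2, -1.0]
gripper_width: 0.518
grasp_force: 61.8
```

>>> send_rows(
  plan=[1,0,0.0005,0.0015,0,0,0,1,0,0,0,0,0,0],
)

```text
clock: 22.4
position: [0.6315, 0.1422, 0.05]
tcp_rot: [0.002, 3.14, -0.001]
wrist_force: [-3.8, -2.2, 11.6]
gripper_width: 0.514
grasp_force: 63.0
```

Contact made. Release and rise, then clear the view.

>>> send_rows(
  plan=[-0.4,0,0,0,0,0,0,-0.4,0,0,0,0,0,0,-1,0,0,0,0,0,0,-1,0,0,0,0,0,0,-1,0,0,-0.015,0,0,0,-1,0,0,-0.035,0,0,0,-1,0,0,-0.045,0,0,0,-1,0,0,-0.045,0,0,0,-1,0,0,-0.03,0,0,0],
)

```text
clock: 23.3
position: [0.6317, 0.1427, 0.2217]
tcp_rot: [0.001, 3.139, 0.001]
wrist_force: [1.6, 0.3, 0.0]
gripper_width: 1.003
grasp_force: 0.0
```

>>> send_rows(
  plan=[-1,0.04,0.03,0,0,0,0,-1,0.04,0.03,0,0,0,0,-1,0.04,0.03,0,0,0,0,-1,0.04,0.03,0,0,0,0,-1,0.04,0.03,0,0,0,0,-1,0.02,0.03,0,0,0,0,-1,0,0,0,0,0,0,-1,0,0,0,0,0,0],
)

```text
clock: 24.1
position: [0.4108, 0.3233, 0.2184]
tcp_rot: [-0.002, 3.141, -0.0]
wrist_force: [-0.1, -0.2, -0.0]
gripper_width: 0.997
grasp_force: 0.0
```

```bash
python3 look.py 8; python3 - <<'E'
from station import r, eyes
from h import *
c=eyes.capture("top"); P=cloud(c)
for n,p in(("brown",[.6294,.143,.094]),("media",[.5745,-.2985,.141])):
    q=P[(abs(P[...,2]-p[2])<.012)&(np.hypot(P[...,0]-p[0],P[...,1]-p[1])<.04)]
    print(n,len(q),np.round(cv2.minEnclosingCircle((q[:,:2]*1000).astype(np.float32))[0],1),np.round(q.mean(0)*1000,1))
E
```

```text
24.1 [0.41084221 0.32330808 0.21835459]
top yellow 288 [ 628.9 -139. ] [54.1 55.3]
top white_pad 179 [626.8 144.2] [71.2 76.6]
top black_pad 165 [ 629.7 -140.3] [74.  75.9]
side yellow 370 [ 625.5 -144.8] [52.3 59.8]
side white_pad 125 [621.1 143.4] [59.  73.1]
side black_pad 115 [ 628.  -145.9] [61.5 69. ]
brown 129 [629.5 142. ] [628.3 142.   93.4]
media 149 [ 573.8 -299.9] [ 572.7 -298.7  140.3]
```

View pics/side_8.png

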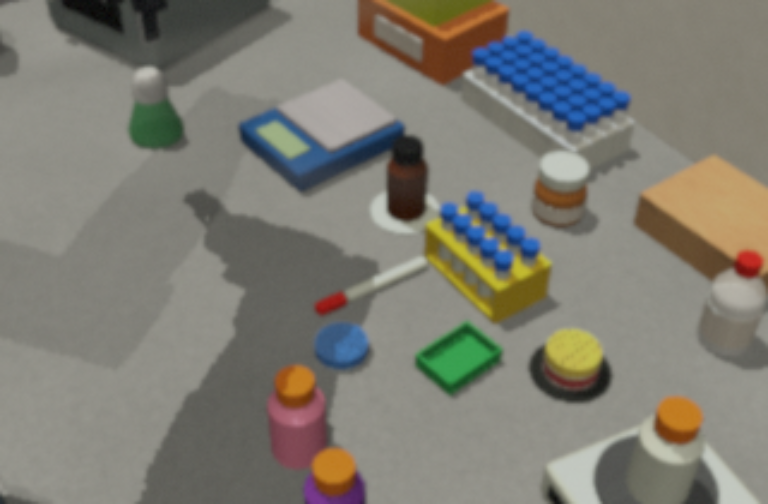

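View pics/top_8.png

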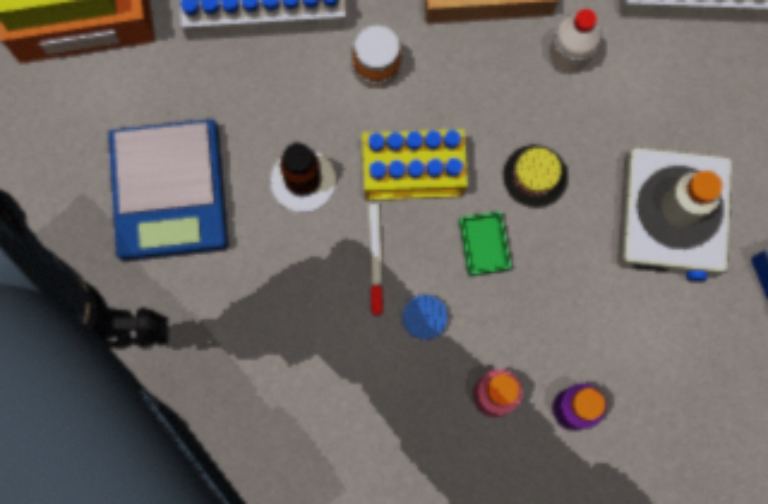

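The brown bottle stands upright in the middle of the white pad, at top crop (302,170). The dishes are stacked on the black pad at (538,170), and the orange-capped bottle is on the plate at (690,200). All are within about 2 mm of centre, and the spare dish, flask and look-alikes have not moved.

```bash
python3 -c "
from station import r
print(r.close_job())"
```

```text
the job is handed in; nothing more can be done
None
```

The job is handed in: the orange-capped bottle is on the stirrer plate, the yellow dish is on the red dish on the black pad, and the brown bottle is on the white pad, each within about 2 mm of centre at about 24 s on the robot clock.

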